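# Swing the battery tray square on its pad

### The job

In the boat fitter's shop two black trays each hang on a single corner bolt of a plywood mounting board and have been left askew. Swing the larger one, the battery tray, round on its bolt until it lies square over the grey carpet pad under it, then let go of it. Leave the smaller tray turned as it is.

Things in the scene. Friction and masses are not known exactly. Their poses are not given: they have to be found in the camera images.
- board: Battery tray's mounting board: light plywood 270 x 250 mm, 18 thick, fixed flat on the table, left or right. On it a grey carpet pad 220 x 150 mm, 2 thick, long side along x. Origin: under the pad's centre at table height; z up. Plywood spans x -135 to 135, y -155 to 95 mm; a loose wrench lies near its -y edge.
- tray: Larger tray: black plastic, open top, 220 x 150 mm, walls 28 high. Turns only, about a fixed bolt near one corner. Origin: bolt axis, tray underside, 22 mm above table. x along its long side, z up; outer faces at x -15 and 205, y -15 and 135 mm; rim 50 mm above table. Starts 25-47 deg anticlockwise of the board's heading; square when both x axes agree. Stays where left; 2 N moves its far end.
- small_tray: Smaller tray, to be left as it is: black plastic, 130 x 90 mm, walls 28 mm high, pinned the same way on its own plywood board (220 x 200 mm). Origin: on its bolt's axis, 12 mm in from two outer faces, at the tray's underside, 22 mm above the table; x along its long side, y along its short side, z up. Turns easily if bumped.
- small_tray_corner (a point): The small tray's free corner diagonally opposite its bolt, at x = 106, y = 66 mm of the small tray, at rim height, 50 mm above the table.

How it is judged:
By the outcome, as a careful person would: the job done as asked, in the order asked, and still so for the second after the job is handed in, with the robot touching nothing.
It also fails if it takes over 35 s, if anything falls off the work surface, if the arm or the gripper's body presses on something with over 40 N, if the wrist force passes 120 N, or if a joint passes its speed limit or range.

### The arm

A 7-joint arm with a two-finger parallel gripper is mounted at the origin on the work surface. World frame = base frame: x ahead of the robot, y to its left, z up, the work surface at z = 0. Lengths are in m, angles in rad, forces in N, time in s.
With the tool pointing down it reaches from about 0.425 to 0.925 m from the base axis. Payload 6.8 kg.
Tool frame: the origin (TCP) lies between the finger pads; the fingertips stand 19 mm ahead of it and the grasp point (between the pads) is the TCP; z points along the fingers, x is the direction in which the jaws open and shut, and the axes are right-handed (so a half turn about z gives the same grasp; the last joint's range is limited). The gripper opens to 88 mm and grips with 3 to 60 N. Pads are 20 mm wide; open, the fingers measure 115 mm over their backs; the gripper's body (75 mm by 178 mm) begins 61 mm behind the grasp point.
Start: joints at [1.032, 0.477, 0.022, 1.555, -0.011, 1.109, -0.083], TCP at [0.282, -0.613, 0.242] pointing down, gripper open.
Joint ranges: [-2.96, 2.96], [-0.34, 2.1], [-1.41, 1.46], [0.24, 2.44], [-1.37, 4.51], [0.17, 1.92], [-2.96, 2.96]. Speed limits (rad/s): [2.39, 2.39, 3.14, 3.14, 3.14, 3.14, 3.14].

### API

Orientations are given as a 3x3 rotation matrix whose columns are the frame's x, y, z axes.
In Python, from plant import arm, kinematics, vision, job_done gives the robot as it stands. Calls block until the motion is done:
- arm.move_to(position, orientation): joint-space move of the TCP to a pose.
- arm.line_to(position, velocity=0.15, rotation=None, stop_force=None): straight line of the TCP; rotation=None keeps the orientation; velocity is the mean speed in m/s. With stop_force (N) it stops when the force on the tool has changed by that much, and returns True; else False.
- arm.move_j(angles): joint-space move.
- arm.gripper_to(opening, newtons=None): finger opening in m; newtons is the grip in N (None keeps the last); returns when the fingers have stopped.
- arm.wait(seconds).
- kinematics.ik(position, orientation): joint angles nearest the present ones, or None.
- arm.observe(): the state.
- vision.read_camera(name): name is "side" or "top"; returns a dict with "img" (480x640x3 uint8, red, green, blue), "vfov" (degrees; the focal length in pixels is half the picture's height over the tangent of half this angle, whatever the lens; pixels are square), "cx", "cy" (the principal point, pixels), "T" (4x4, takes a point from camera to world coordinates). Camera axes: x right, y up, looking along -z (the intrinsics and any distortion apply to the point x, -y, -z); pixel columns grow to the right and rows downward; lengths in m; the calibration is good to about 2 mm. A picture is of the moment at which its call begins. There is no depth.
A pose or a line that the arm cannot do raises arm.Unreachable and nothing moves.
- job_done(): hands the job in, once; it reports no verdict.
Trained networks look in the newest picture that a camera, given by its name, has taken for a name from the list of things; names that differ only in an ending like _2 or _b are one class to them, and where a whole thing is asked for, a point or a joint stands for the part that bears it (a point fixed in the world has none). Each returns a list of dicts, best first, with "p" (0 to 1); they miss things now and then, are a little off and sometimes report something else, mostly with a low value. They report only what shows in the picture. A call takes as long as a camera call.
- vision.cut_out(camera, thing): "mask" (480x640 bool, what is visible of it) and "at" ([column, row] in pixels, amid what is visible of it).
The state is a dict: "t": time; "joints": joint angles; "qd": joint speeds; "tau": joint torques, N m; "tool_pos": TCP position; "tcp_rot": TCP orientation; "wrist_force": force on the tool from outside, world axes, zero at the start; "wrist_torque": the same for the moment, N m; "gripper_width": finger opening in m.
Only numpy, scipy, OpenCV 4.12 (cv2) and the standard library are available. Lean on these libraries where they do the work, as an engineer would, in place of code of your own. Each camera call takes 0.05 s, during which the arm holds its last target. There are 200 camera calls.

## Working session

There is one attempt and no reset: what is moved stays moved. The work goes in short steps, each a Python script; the robot and the scene stay as the last script left them, time stands still between calls to the robot, and variables do not carry over. Pictures are saved under pics/ and viewed, about 8 in all and at most 12, crops included, and the job is handed in when it is done.

```bash
ls; mkdir -p pics; python3 - <<'E'
from plant import arm,vision
import cv2,numpy as np
for c in("top","side"):
    r=vision.read_camera(c); cv2.imwrite(f"pics/{c}0.png",r["img"][:,:,::-1])
    print(c,{k:(np.round(v,4).tolist() if k=="T" else v) for k,v in r.items() if k!="img"})
    for n in("board","tray","small_tray"):
        for d in vision.cut_out(c,n)[:3]: print(n,d["p"],d["at"],d["mask"].sum())
print(arm.observe()["t"])
E
```

```text
pics
top {'vfov': 53.38565103324673, 'cx': 315.2533455796961, 'cy': 234.82196260381687, 'T': [[0.0224, 0.9981, -0.057, 0.4741], [-0.9992, 0.0243, 0.033, -0.0701], [0.0343, 0.0562, 0.9978, 1.0432], [0.0, 0.0, 0.0, 1.0]]}
board 0.83 [419.8, 225.8] 15495
tray 0.62 [393.1, 250.2] 7504
small_tray 0.6 [172.8, 220.2] 2894
side {'vfov': 51.36623198305241, 'cx': 326.57775739946914, 'cy': 234.22908529391927, 'T': [[-0.7894, 0.3705, -0.4895, 0.1172], [-0.6139, -0.469, 0.635, 0.4701], [0.0057, 0.8017, 0.5977, 0.5985], [0.0, 0.0, 0.0, 1.0]]}
board 0.65 [393.7, 207.2] 8966
tray 0.96 [399.7, 217.0] 5970
small_tray 0.86 [204.5, 346.6] 5717
0.4
```

View pics/top0.png

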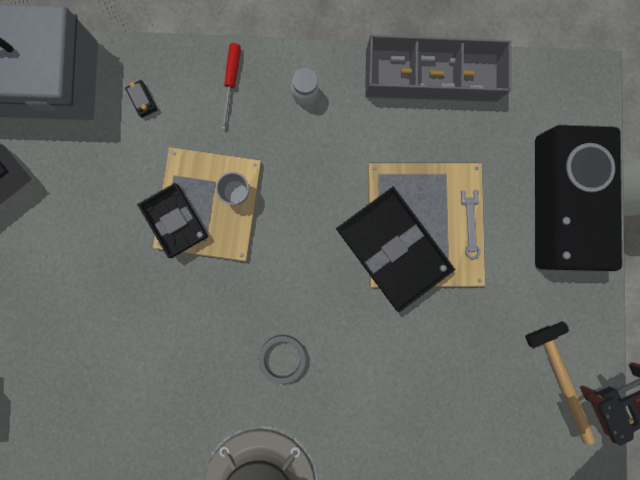

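View pics/side0.png

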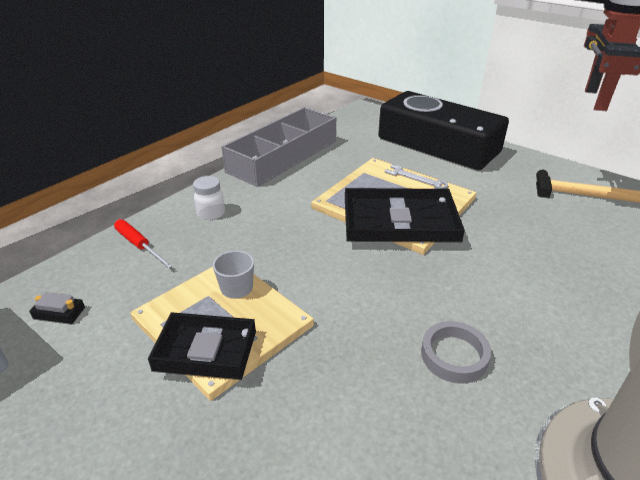

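The top view shows the battery tray on the right-hand board. Its bolt is at about (444,268), its far end is up and left at (393,187), and the wrench is at (470,225). The board's x axis is therefore roughly world +x, and the tray needs to turn clockwise. The small tray is on the left board at (173,220). Next I'll fit the board and tray poses to both silhouettes.

```bash
cat > h.py <<'E'
import numpy as np,cv2
from plant import arm,vision,kinematics
from scipy.optimize import minimize
def proj(r,P):
    f=240/np.tan(np.radians(r["vfov"]/2)); T=r["T"]
    c=(np.asarray(P)-T[:3,3])@T[:3,:3]
    return np.c_[r["cx"]+f*c[:,0]/-c[:,2], r["cy"]-f*c[:,1]/-c[:,2]]
def box(x0,x1,y0,y1,z0,z1): return np.array([[x,y,z] for x in(x0,x1) for y in(y0,y1) for z in(z0,z1)])/1000
def put(P,x,y,a):
    c,s=np.cos(a),np.sin(a); return np.c_[x+c*P[:,0]-s*P[:,1],y+s*P[:,0]+c*P[:,1],P[:,2]]
TR=box(-15,205,-15,135,22,50); ST=box(-12,118,-12,78,22,50); BO=box(-135,135,-155,95,0,18)
S=4
def sil(r,P):  # antialiased hull mask
    h=cv2.convexHull(proj(r,P).astype(np.float32))[:,0]
    m=np.zeros((480,640),np.uint8); cv2.fillConvexPoly(m,np.round(h*256).astype(np.int32),255,cv2.LINE_AA,8); return m/255.
def fit(views,P,x0,steps):
    "views: (cam, must, may): must inside, may = pixels allowed inside"
    def cost(p):
        t=0
        for r,must,may in views:
            s=sil(r,put(P,*p)); t+=(must*(1-s)).sum()+(s*(1-may)).sum()
        return t
    X=np.array([x0]+[np.array(x0)+np.eye(3)[i]*steps[i] for i in range(3)])
    o=minimize(cost,x0,method="Nelder-Mead",options=dict(initial_simplex=X,xatol=1e-5,fatol=.05,maxiter=400)); return o.x,o.fun
def look(tag,cams=("top","side")):
    R={}
    for c in cams:
        r=vision.read_camera(c); cv2.imwrite(f"pics/{c}{tag}.png",r["img"][:,:,::-1])
        for n in("board","tray","small_tray"):
            d=vision.cut_out(c,n); r[n]=d[0]["mask"] if d else None
        R[c]=r
    return R
def yellow(r):
    h=cv2.cvtColor(r["img"],cv2.COLOR_RGB2HSV); return (h[...,0]>12)&(h[...,0]<30)&(h[...,1]>70)&(h[...,2]>110)
def near(m,k=25): return cv2.dilate(m.astype(np.uint8),np.ones((k,k)))>0
def dark(r,m):
    d=(r["img"].max(2)<45); return (near(m,9)&d)|m
E
cat > m.py <<'E'
from h import *
import sys,json
R=look(sys.argv[1]); out={}
for cams in (("top",),("side",),("top","side")):
    vs=[R[c] for c in cams]
    t,ft=fit([(r,r["tray"],r["tray"]) for r in vs],TR,[.52,-.30,.6],[.05,.05,.3])
    t,ft=fit([(r,r["tray"],r["tray"]) for r in vs],TR,t,[.01,.01,.05])
    V=[]
    for r in vs:
        y=yellow(r)&near(r["board"],9); V.append((r,y,y|r["board"]|r["tray"]))
    b,fb=fit(V,BO,[.61,-.27,0],[.05,.05,.1]); b,fb=fit(V,BO,b,[.01,.01,.05])
    s,fs=fit([(r,r["small_tray"],r["small_tray"]) for r in vs],ST,[.56,.14,.6],[.03,.03,.3])
    s,fs=fit([(r,r["small_tray"],r["small_tray"]) for r in vs],ST,s,[.01,.01,.05])
    eb=put(np.array([[-.095,-.06,0]]),*b)[0,:2]
    print(cams,"tray",t.round(4),np.degrees(t[2]).round(1),round(ft),"board",b.round(4),np.degrees(b[2]).round(2),round(fb),"bolt from board",eb.round(4),"small",s.round(4),np.degrees(s[2]).round(1),round(fs))
for c in R:
    im=R[c]["img"][:,:,::-1].copy()
    for P,p,col in((TR,t,(0,0,255)),(BO,b,(255,0,0)),(ST,s,(0,255,0))):
        h=cv2.convexHull(proj(R[c],put(P,*p)).astype(np.float32)); cv2.polylines(im,[np.int32(h)],True,col)
    R[c]["o"]=im
cv2.imwrite(f"pics/o{sys.argv[1]}.png",np.hstack([R["top"]["o"][120:420,120:500],R["side"]["o"][130:430,120:500]]))
print(arm.observe()["t"])
E
python3 m.py 1
```

```text
('top',) tray [ 0.4692 -0.3784  0.6608] 37.9 275 board [ 0.56   -0.3134  0.0299] 1.72 930 bolt from board [ 0.4669 -0.3762] small [0.5288 0.1392 0.5625] 32.2 227Traceback (most recent call last):
  File "m.py", line 6, in <module>
    t,ft=fit([(r,r["tray"],r["tray"]) for r in vs],TR,[.52,-.30,.6],[.05,.05,.3])
         ~~~^^^^^^^^^^^^^^^^^^^^^^^^^^^^^^^^^^^^^^^^^^^^^^^^^^^^^^^^^^^^^^^^^^^^^
  File "h.py", line 24, in fit
    o=minimize(cost,x0,method="Nelder-Mead",options=dict(initial_simplex=X,xatol=1e-5,fatol=.05,maxiter=400)); return o.x,o.fun
    res = _minimize_neldermead(fun, x0, args, callback, bounds=bounds,
                               **options)
    fsim[k] = func(sim[k])
              ~~~~^^^^^^^^
    fx = function(np.copy(x), *(wrapper_args + args))
  File "h.py", line 21, in cost
    s=sil(r,put(P,*p)); t+=(must*(1-s)).sum()+(s*(1-may)).sum()
                            ~~~~^^~~~~
TypeError: unsupported operand type(s) for *: 'NoneType' and 'float'
```

The bolt position found from the tray and the one implied by the board agree to 3 mm. The network missed one thing in the side view, so I'll retry on misses and fill the wrench hole in the board mask.

```bash
python3 - <<'E'
s=open('h.py').read()
s=s.replace('''            d=vision.cut_out(c,n); r[n]=d[0]["mask"] if d else None
''','''            for _ in range(4):
                d=vision.cut_out(c,n)
                if d: break
                vision.read_camera(c)
            r[n]=d[0]["mask"]
''')
open('h.py','w').write(s)
m=open('m.py').read()
m=m.replace('V.append((r,y,y|r["board"]|r["tray"]))','V.append((r,y,cv2.morphologyEx((y|r["board"]|r["tray"]).astype(np.uint8),cv2.MORPH_CLOSE,np.ones((17,17)))>0))')
open('m.py','w').write(m)
E
python3 m.py 1
```

```text
('top',) tray [ 0.4697 -0.3781  0.6613] 37.9 348 board [ 0.5596 -0.3134  0.0312] 1.79 240 bolt from board [ 0.4665 -0.3763] small [0.528  0.1393 0.5572] 31.9 133
('side',) tray [ 0.4674 -0.3803  0.6497] 37.2 303 board [ 0.5579 -0.3161  0.0414] 2.37 375 bolt from board [ 0.4655 -0.3799] small [0.5254 0.1378 0.5425] 31.1 287
('top', 'side') tray [ 0.468  -0.3793  0.6524] 37.4 674 board [ 0.5596 -0.3135  0.032 ] 1.84 635 bolt from board [ 0.4666 -0.3765] small [0.5261 0.1384 0.5476] 31.4 455
1.2
```

View pics/o1.png

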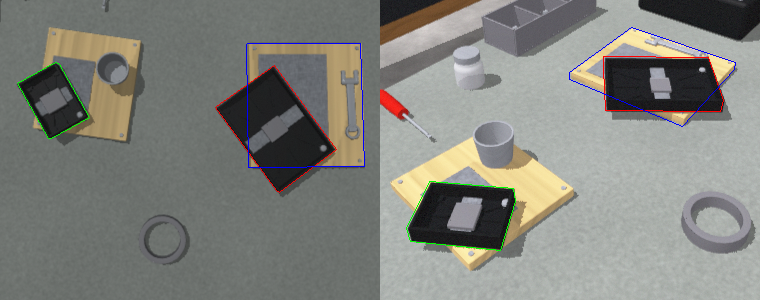

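The overlays fit: the tray is at 37.5° and the board at 1.9°, so the turn is about −35.6°. I'll push the outer +y face near the far end with closed fingers along the arc, stop about 4° short, and look again.

```bash
cat > push.py <<'E'
from h import *
B=np.array([.4675,-.378])
def pose(a,u,v,z):
    c,s=np.cos(a),np.sin(a)
    p=np.r_[B+[c*u-s*v,s*u+c*v],z]
    return p,np.array([[c,s,0],[s,-c,0],[0,0,-1]])
def push(a0,a1,u=.175,half=.010,gap=.015,z=.047,zup=.13,first=False):
    R=1
    p,M=pose(a0,u,.135+half+gap,z)
    for sgn in(1,-1):
        q=[kinematics.ik(*[(lambda P,M:(P,M@np.diag([sgn,sgn,1])))(*pose(a,u,.135+half,z))][0]) for a in(a0,(a0+a1)/2,a1)]
        print(sgn,[None if k is None else np.round(k[[4,6]] if hasattr(k,'shape') else k,2) for k in q])
        if all(k is not None for k in q): break
    D=np.diag([sgn,sgn,1.])
    arm.gripper_to(0.0)
    arm.move_to(np.r_[p[:2],zup+.09 if first else zup],M@D)
    arm.line_to(p,.15,stop_force=15)
    n=max(2,int(np.ceil(np.degrees(a0-a1)/5)))
    for k,a in enumerate(np.linspace(a0,a1,n+1)):
        p,M=pose(a,u,.135+half,z)
        hit=arm.line_to(p,.08,rotation=M@D,stop_force=25)
        if k in(0,n): print(k,hit,arm.observe()["wrist_force"].round(1) if hasattr(arm.observe()["wrist_force"],'round') else arm.observe()["wrist_force"])
        if hit: print("HIT",k); break
    p,M=pose(a,u,.135+half+.02,z); arm.line_to(p,.1)
    p[2]=zup; arm.line_to(p,.2)
    print(arm.observe()["t"],arm.observe()["gripper_width"])
E
python3 - <<'E'
from push import *
push(np.radians(37.5),np.radians(6),first=True)
r=vision.read_camera("top"); cv2.imwrite("pics/top2.png",r["img"][:,:,::-1])
E
```

```text
1 [array([0.43, 0.45]), array([0.39, 0.25]), array([0.3, 0.1])]
0 False [-1.   0.7  0.3]
7 False [ 0.6  0.8 -0.8]
9.6083 0.00042167176919899376
```

View pics/top2.png

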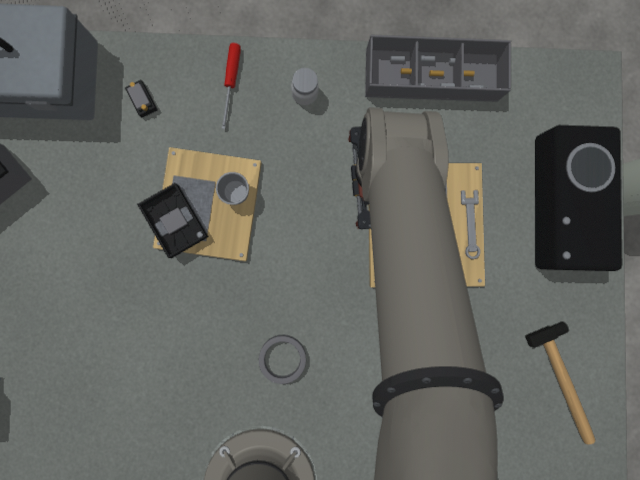

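The arm hides the tray in the top view. The small tray and the wrench look unmoved. I'll lift, swing the base aside and measure.

```bash
python3 - <<'E'
from h import *
p=np.array(arm.observe()["tool_pos"]); p[2]=.25; arm.line_to(p,.25)
q=np.array(arm.observe()["joints"]); q[0]-=.5; arm.move_j(q)
E
sed -i 's/\[.52,-.30,.6\]/[.4675,-.378,.1]/' m.py
python3 m.py 3
```

```text
('top',) tray [ 0.468  -0.3785  0.1083] 6.2 230 board [ 0.5622 -0.3147  0.0225] 1.29 380 bolt from board [ 0.4686 -0.3769] small [0.5764 0.0427 1.3965] 80.0 2826
('side',) tray [ 0.4688 -0.3816  0.113 ] 6.5 299 board [ 0.5619 -0.3197  0.0321] 1.84 388 bolt from board [ 0.4689 -0.3827] small [0.5267 0.1372 0.5643] 32.3 349
('top', 'side') tray [ 0.4683 -0.3788  0.1096] 6.3 545 board [ 0.5615 -0.3164  0.0367] 2.11 821 bolt from board [ 0.4688 -0.3799] small [0.5269 0.137  0.5665] 32.5 3325
12.0167
```

View pics/o3.png

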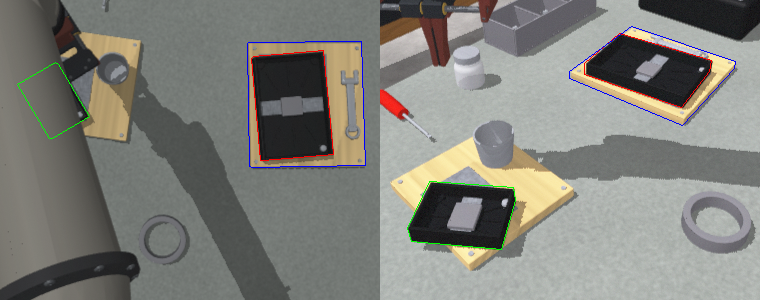

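The tray is now at about 6.3°, and the command was 6.0°. I'll refine the board heading with straight-line fits to the plywood edges in the top picture.

```bash
python3 - <<'E'
from h import *
r=vision.read_camera("top")
f=240/np.tan(np.radians(r["vfov"]/2)); T=r["T"]
def toworld(uv,z):
    d=np.c_[(uv[:,0]-r["cx"])/f,-(uv[:,1]-r["cy"])/f,-np.ones(len(uv))]@T[:3,:3].T
    return (T[:3,3]+d*((z-T[2,3])/d[:,2])[:,None])[:,:2]
for tag in("1","3"):
    im=cv2.imread(f"pics/top{tag}.png").astype(float)
    g=im[...,2]-im[...,0]   # red-blue: yellow high
    g=cv2.GaussianBlur(g,(0,0),.7)
    def edge(rows,lo,hi,col=True):
        P=[]
        for k in rows:
            s=g[k,lo:hi] if col else g[lo:hi,k]
            d=np.abs(np.diff(s)); i=d.argmax()
            if 0<i<len(d)-1:
                den=d[i-1]-2*d[i]+d[i+1]; i=i+.5*(d[i-1]-d[i+1])/den
            P.append([lo+i+.5,k] if col else [k,lo+i+.5])
        return toworld(np.array(P,float),.018)
    E=dict(right=edge(range(170,282),477,493),top=edge(range(374,480),156,170,False))
    E["left"]=edge(range(168,285) if tag=="3" else range(168,200),362,377)
    E["bot"]=edge(range(380,480) if tag=="3" else range(447,480),281,296,False)
    for n,W in E.items():
        v=cv2.fitLine(W.astype(np.float32),cv2.DIST_HUBER,0,.001,.001).ravel()
        a=np.degrees(np.arctan2(v[1],v[0])); a=(a+45)%90-45
        print(tag,n,a.round(2),W.mean(0).round(4),"resid",np.median(np.abs((W-v[2:])@[-v[1],v[0]])).round(5))
E
```

```text
1 right 1.84 [ 0.5622 -0.4686] resid 0.00021
1 top 1.71 [ 0.6969 -0.3441] resid 1e-05
1 left 2.33 [ 0.6472 -0.2164] resid 0.00011
1 bot 1.62 [ 0.43  -0.426] resid 3e-05
3 right 1.83 [ 0.5622 -0.4686] resid 0.00021
3 top 1.71 [ 0.6969 -0.3441] resid 1e-05
3 left -0.71 [ 0.555  -0.2237] resid 0.0028
3 bot 1.68 [ 0.4277 -0.3531] resid 7e-05
```

The board heading is 1.75°: the right, top and bottom edges all read 1.6–1.85°. I'll make the final push to a commanded 1.5° to allow for the +0.25° offset.

```bash
python3 - <<'E'
from push import *
push(np.radians(6.3),np.radians(1.5),first=True)
p=np.array(arm.observe()["tool_pos"]); p[2]=.25; arm.line_to(p,.25)
q=np.array(arm.observe()["joints"]); q[0]-=.42; arm.move_j(q)
E
python3 m.py 4
```

```text
1 [array([0.13, 0.24]), array([0.13, 0.21]), array([0.12, 0.18])]
0 False [-0.5  0.6  0.2]
2 False [-0.3 -0.4  0.5]
16.6083 0.00011535598847977637Traceback (most recent call last):
  File "m.py", line 3, in <module>
    R=look(sys.argv[1]); out={}
  File "h.py", line 34, in look
    r[n]=d[0]["mask"]
         ~^^^
IndexError: list index out of range
```

```bash
sed -i 's/r\[n\]=d\[0\]\["mask"\]/r[n]=d[0]["mask"] if d else np.zeros((480,640),bool)/' h.py
python3 m.py 4
```

```text
('top',) tray [ 0.4682 -0.3779  0.0253] 1.4 320 board [ 0.5624 -0.315   0.0206] 1.18 319 bolt from board [ 0.4686 -0.377 ] small [ 0.7619 -0.2546  2.3785] 136.3 2814
('side',) tray [ 0.4679 -0.3812  0.0404] 2.3 215 board [ 0.5625 -0.3198  0.0336] 1.93 385 bolt from board [ 0.4696 -0.3829] small [0.526  0.1372 0.5613] 32.2 206
('top', 'side') tray [ 0.4679 -0.3791  0.0326] 1.9 559 board [ 0.5622 -0.3158  0.0275] 1.57 788 bolt from board [ 0.4689 -0.3784] small [0.5259 0.1373 0.5614] 32.2 3299
19.625
```

View pics/o4.png

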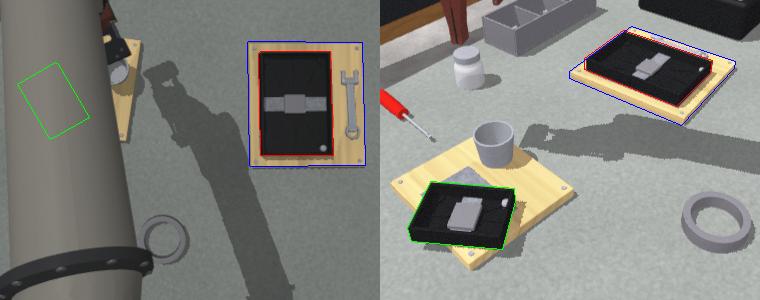

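The tray is at 1.9° and the board at 1.75°, no pad shows around the tray, and the robot is clear of everything. I'm handing in.

```bash
python3 -c "
from plant import job_done
job_done()"
```

```text
the job is handed in; nothing more can be done
```

I swung the battery tray clockwise from about 37.5° until it lay square over the carpet pad. It took two pushes with closed fingers on its far outer wall, with a measurement in between. I then moved the arm clear and handed the job in at about 20 s.

**Battery tray:** the last two-camera fit put it at 1.9°, against a board heading of about 1.75° from the plywood edges. That is square to within the measuring error. The cameras differed a little: the top view alone gave 1.4° for the tray and the side view alone gave 2.3°. The silhouette fits of the board ranged from 1.2° to 2.4°, so I relied on the edge lines.

**Small tray:** it looks unmoved. The side view gave 32.2° at the end; earlier readings were 31–32°. The arm hid it in the last top picture, so only the side camera checked it at the end.

**Wrench and forces:** the wrench stayed where it was. At the start and end of each push the wrist force read about 1 N, and the 25 N stop never triggered.

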